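# Lever open a terminal box cover with a screwdriver

### The job

Pick up the red-handled screwdriver, put its blade into the slot in the front of the terminal box with the blue cover and lever the blue cover up with the blade until it stands open by at least 25 degrees (its stiff hinge holds it there). Do not touch the blue cover with the gripper, and leave the orange cover shut. Then take the blade out and set the screwdriver down on the worktop, without dropping it, and let go.

Things in the scene. Friction and masses are not known exactly. Their poses are not given: they have to be found in the camera images.
- red_handle (a point): Middle of the red handle of a 166 mm flat-blade screwdriver, on its axis, 11 mm above the worktop as it lies. +y points to the handle's butt, -y to the blade tip, z up. Handle 24 mm wide, 22 thick, from 32 mm on the blade side to 43 mm on the butt side of this point; shank 4 mm thick; blade tip 122 mm away along -y. About 60 g. The smaller yellow screwdriver is not wanted.
- blue_slot (a point): Slot in the front of the blue-covered box: its centre, on the wall's outer face. +x level into the box, z up. 44 mm wide, 18 high: sill 9 mm below (34 above the worktop), top = underside of the shut cover, 9 mm above. Wall 4 mm; behind it 40 mm free. Grey box 90 deep, 110 wide, 58 high, fixed on a plate 146 mm wide. Its twin has an orange cover.
- blue_cover (a joint): Opening angle of the blue cover, rad: 0 shut, up to 1.7 as its front edge rises. Flat plate 90 x 110 x 6 mm, flush with the box, 50 g; hinge along the box's far upper edge, 90 mm behind the slot, 52 mm above the worktop. The stiff hinge holds it at any angle where it is left; 1 to 1.5 N upwards under its front part lifts it.
- orange_cover (a joint): Opening angle in rad of the orange cover of the other box; 0 shut, to be left at 0.

How it is judged:
By the outcome, as a careful person would: the job done as asked, in the order asked, and still so for the second after the job is handed in, with the robot touching nothing.
It also fails if it takes over 51 s, if anything falls off the work surface, if the arm or the gripper's body presses on something with over 40 N, if the wrist force passes 120 N, or if a joint passes its speed limit or range.

### The arm

A 7-joint arm with a two-finger parallel gripper is mounted at the origin on a cart in front of the work surface, level with it; the furniture and walls round the work are solid. World frame = base frame: x ahead of the robot, y to its left, z up, the work surface at z = 0. Lengths are in m, angles in rad, forces in N, time in s.
With the tool pointing down it reaches from about 0.4 to 0.875 m from the base axis. Payload 19.3 kg.
Tool frame: the origin (TCP) lies midway between the tips of the shut fingers; the grasp point (between the pads) lies bot.grip_point_offset behind it (bot.grip_point_offset is the distance from the TCP to the grasp point, in m); z points along the fingers, y is the direction in which the jaws open and shut (so a half turn about z gives the same grasp; the last joint's range is limited). The gripper opens to 85 mm and grips with 20 to 120 N. Pads are 22 mm wide; open, the fingers measure 114 mm over their backs; the gripper's body (76 mm by 85 mm) begins 54 mm behind the grasp point. The pads swing forward as they close: fully open they stand 13 mm farther back than shut.
Start: joints at [1.242, 0.521, -0.036, 1.599, 0.021, 1.021, -0.113], TCP at [0.16, -0.604, 0.231] pointing down, gripper open.
Joint ranges: [-2.91, 2.91], [-0.3, 2.13], [-1.5, 1.42], [0.17, 2.43], [-1.26, 4.41], [0.16, 1.93], [-2.52, 2.52]. Speed limits (rad/s): [1.89, 1.89, 2.39, 2.39, 3.01, 3.01, 3.01].

### API

Orientations are given as [roll, pitch, yaw] about the fixed x, y, z axes, in that order (R = Rz(yaw) Ry(pitch) Rx(roll)).
In Python, from workcell import bot gives the robot as it stands.
- The arm moves only by the tool servo_tool, never from a script. Its argument "rows" is a list that holds one entry, the list of rows, each a list of 6 numbers: the shift along the tool's x, y, z in cm, then the turn, a rotation vector about the tool's x, y, z in degrees. A call has 1 to 5 rows; each row shifts and turns the commanded pose from where the row before left it, along the tool's axes as they then stand; what a row does not reach is not made up. A row lasts 1/8 s, in which the tool goes at most 62.5 mm and 10.7 degrees, less where a joint would pass 70% of its speed; a pose out of reach is approached as far as the arm can. A call is refused whole if a number of a shift passes 6.25 or a number of a turn 10.7, either way. A call with a gripper value outside its range is refused whole. "grip" is the opening, from -1 (shut) to 1 (fully open), so that 0 is half open, set as the call begins (left out, the last holds). The fingers move at their own pace and stop on an object; "squeeze" is the grip in N (left out, the last holds). Time passes only in rows, so rows that do not move let the fingers close. It gives the time, the measured TCP pose, the force and the opening at its end, in the units of the state.
- bot.observe(): the state, without advancing time (a new reading comes with each control period).
- bot.grab_frame(name): name is "scene" or "top"; returns a dict with "image" (384x512x3 uint8, red, green, blue), "K" (3x3 intrinsics, pixels), "dist" ([k1, k2, p1, p2, k3] as OpenCV has them; the pictures are not rectified), "R" (3x3) and "t" (3): a world point X has camera coordinates R X + t. Camera axes: x right, y down, z forward; pixel columns grow to the right and rows downward; lengths in m; the calibration is good to about 2 mm. A picture is of the moment at which its call begins. There is no depth.
- bot.job_done(): hands the job in, once; it reports no verdict.
The state is a dict: "clock": time; "qpos": joint angles; "qd": joint speeds; "joint_efforts": joint torques, N m; "position": TCP position; "tool_rot": TCP orientation; "force": force on the tool from outside, world axes, zero at the start; "moment": the same for the moment, N m; "grip_width": finger opening in m.
Only numpy, scipy, OpenCV 4.12 (cv2) and the standard library are available. Lean on these libraries where they do the work, as an engineer would, in place of code of your own. Each camera call takes 0.05 s, during which the arm holds its last target.

## Working session

There is one attempt and no reset: what is moved stays moved. The work goes in short steps, Python scripts to look and compute and a tool call to move; the robot and the scene stay as the last step left them, time stands still between calls to the robot, and variables do not carry over. Pictures are saved under pics/ and viewed, and the job is handed in when it is done.

Besides the shell and the picture viewer there is one more tool, called after "Emit:" as a command line: name --argument value ..., lists and objects as JSON in quotes. servo_tool: Moves the arm, as the interface text tells. Its arguments: {"type":"object","properties":{"rows":{"type":"array"},"grip":{"type":"number"},"squeeze":{"type":"number"}},"required":["rows"]}

```bash
mkdir -p pics; ls
python3 - <<'E'
from workcell import bot
import cv2
print(bot.observe(), bot.grip_point_offset)
for n in ("scene","top"):
    f=bot.grab_frame(n); cv2.imwrite(f"pics/{n}0.png",f["image"][:,:,::-1]); print(n,f["K"],f["dist"],f["R"],f["t"])
E
```

```text
pics
{'clock': 0.0, 'qpos': array([ 1.24183198,  0.52198117, -0.03631373,  1.60000114,  0.02119551,
        1.02114245, -0.11280051]), 'qd': array([-0.00017443,  0.00156555,  0.00140055, -0.00140442, -0.00195354,
       -0.00157902, -0.00016057]), 'joint_efforts': array([ 2.51531965e-03, -9.27083302e+01,  1.98187485e+00, -3.69922006e+01,
        1.79535424e-02,  8.39207845e-03, -3.60902288e-05]), 'position': array([ 0.15979627, -0.60386717,  0.23074882]), 'tool_rot': array([-3.14044869e+00,  8.67852979e-05,  2.58739585e-01]), 'force': array([-0.41283748, -0.2693342 ,  0.58676373]), 'moment': array([ 0.02299588, -0.01489774,  0.02516475]), 'grip_width': 0.08568659848892198} 0.0187
scene [[448.6306005    0.         261.12030636]
 [  0.         448.6306005  187.43960195]
 [  0.           0.           1.        ]] [-0.14529522  0.          0.          0.          0.        ] [[-0.77244194 -0.63462976  0.02405254]
 [-0.34534032  0.38794507 -0.85454004]
 [ 0.53298547 -0.66838888 -0.51882829]] [0.4240029  0.24638343 0.67017247]
top [[439.02951975   0.         252.10119116]
 [  0.         439.02951975 194.48857549]
 [  0.           0.           1.        ]] [-0.07026166  0.          0.          0.          0.        ] [[-0.00663239 -0.99966971  0.02482888]
 [-0.99514323  0.00415965 -0.09834958]
 [ 0.09821382 -0.02536058 -0.99484214]] [-0.0086368   0.54920504  0.87787958]
```

View pics/scene0.png

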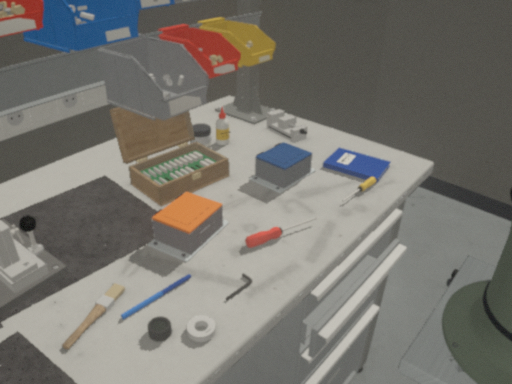

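View pics/top0.png

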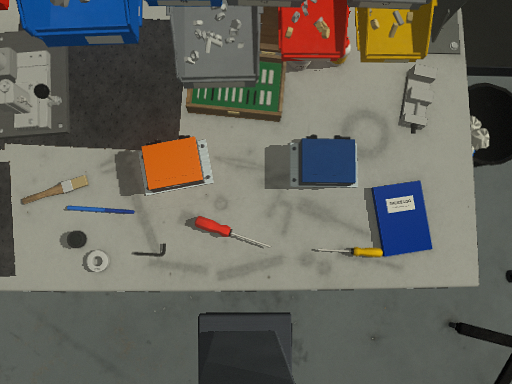

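```bash
cat > h.py <<'E'
import numpy as np, cv2
from workcell import bot
def ray(f,uv):
    p=cv2.undistortPoints(np.array(uv,float).reshape(-1,1,2),f["K"],np.array(f["dist"]))[:,0]
    d=np.c_[p,np.ones(len(p))]@f["R"]   # R^T d
    C=-f["R"].T@f["t"]; return C,d
def onz(f,uv,z):
    C,d=ray(f,uv); return C+d*((z-C[2])/d[:,2])[:,None]
def proj(f,X):
    r,_=cv2.Rodrigues(f["R"]); return cv2.projectPoints(np.array(X,float).reshape(-1,1,3),r,np.array(f["t"]),f["K"],np.array(f["dist"]))[0][:,0]
def tri(f1,uv1,f2,uv2):
    C1,d1=ray(f1,[uv1]);C2,d2=ray(f2,[uv2]);d1=d1[0];d2=d2[0]
    s=np.linalg.lstsq(np.c_[d1,-d2],C2-C1,rcond=None)[0]
    a=C1+s[0]*d1;b=C2+s[1]*d2;return (a+b)/2,np.linalg.norm(a-b)
def blob(m,roi):
    u0,v0,u1,v1=roi; k=np.zeros_like(m);k[v0:v1,u0:u1]=m[v0:v1,u0:u1]
    n,l,s,c=cv2.connectedComponentsWithStats(k); i=1+np.argmax(s[1:,4]); return (l==i).astype(np.uint8)
E
python3 - <<'E'
from h import *
f=bot.grab_frame("top");h=cv2.cvtColor(f["image"],cv2.COLOR_RGB2HSV)
g=bot.grab_frame("scene");hs=cv2.cvtColor(g["image"],cv2.COLOR_RGB2HSV)
blue=lambda h:cv2.inRange(h,(100,110,30),(125,255,255)); red=lambda h:cv2.inRange(h,(0,140,90),(6,255,255))|cv2.inRange(h,(172,140,90),(180,255,255))
b=blob(blue(h),(260,120,370,200)); c=cv2.findContours(b,0,2)[0][0]
r=cv2.minAreaRect(c);bp=cv2.boxPoints(r);print("blue rect",r,bp.tolist())
P=onz(f,bp,.058);print(P,P.mean(0))
c4=cv2.approxPolyDP(c,5,True)[:,0];print(c4.tolist(),onz(f,c4,.058))
bs=blob(blue(hs),(240,130,320,200));c=cv2.findContours(bs,0,2)[0][0];c4=cv2.approxPolyDP(cv2.convexHull(c),4,True)[:,0];print("scene blue",c4.tolist());print(onz(g,c4,.058))
for F,H,roi in((f,h,(180,200,245,250)),(g,hs,(235,220,295,255))):
    m=blob(red(H),roi);pts=np.argwhere(m)[:,::-1];P=onz(F,pts,.011)[:,:2]
    mu=P.mean(0);w,V=np.linalg.eigh(np.cov((P-mu).T));a=V[:,1];t=(P-mu)@a
    print("red",len(pts),mu,a,np.degrees(np.arctan2(a[1],a[0])),"ends",mu+a*t.min(),mu+a*t.max(),t.max()-t.min())
print("tip top",onz(f,[(269,247)],.011),"tip scene",onz(g,[(316,219)],.011))
im=f["image"][190:260,180:280,::-1];im2=f["image"][125:200,260:370,::-1]
cv2.imwrite("pics/z1.png",cv2.resize(im,None,fx=7,fy=7,interpolation=2))
cv2.imwrite("pics/z2.png",cv2.resize(im2,None,fx=7,fy=7,interpolation=2))
im3=g["image"][130:260,230:330,::-1]
cv2.imwrite("pics/z3.png",cv2.resize(im3,None,fx=4.5,fy=4.5,interpolation=2))
E
```

```text
blue rect ((328.5, 160.5), (43.0, 53.0), 90.0) [[302.0, 139.0], [355.0, 139.0], [355.0, 182.0], [302.0, 182.0]]
[[ 0.65865907 -0.1127049   0.058     ]
 [ 0.6588996  -0.22141074  0.058     ]
 [ 0.57054446 -0.21853622  0.058     ]
 [ 0.57084115 -0.11102735  0.058     ]] [ 0.61473607 -0.1659198   0.058     ]
[[302, 139], [302, 181], [355, 181], [354, 140]] [[ 0.65865907 -0.1127049   0.058     ]
 [ 0.57286141 -0.11106439  0.058     ]
 [ 0.57257692 -0.21859907  0.058     ]
 [ 0.65681438 -0.21927274  0.058     ]]
scene blue [[309, 153], [286, 166], [260, 156], [282, 144]]
[[ 0.57421001 -0.21199161  0.058     ]
 [ 0.57631469 -0.12107123  0.058     ]
 [ 0.6524221  -0.1195847   0.058     ]
 [ 0.65325415 -0.20759084  0.058     ]]
red 389 [0.48508246 0.07164239] [0.33855548 0.94094643] 70.21110947659375 ends [0.47227962 0.03605949] [0.49766368 0.10660937] 0.07497757384069527
red 254 [0.48803724 0.06905166] [0.29081962 0.9567779 ] 73.09296810970027 ends [0.47631401 0.03048298] [0.49914944 0.10561007] 0.07852092768191729
tip top [[ 0.44093722 -0.04642425  0.011     ]] tip scene [[ 0.4411679  -0.04863291  0.011     ]]
```

View pics/z1.png

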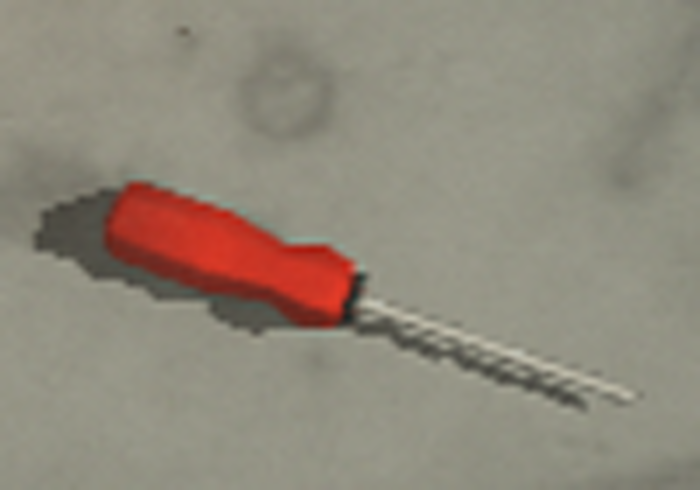

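View pics/z2.png

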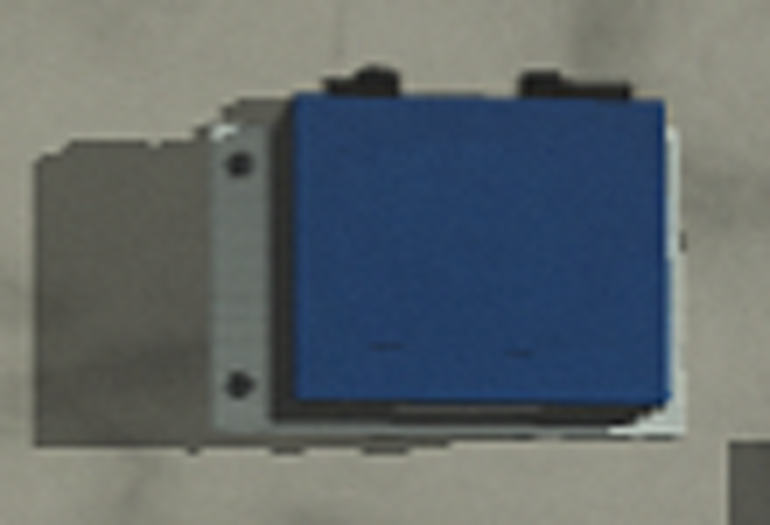

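View pics/z3.png

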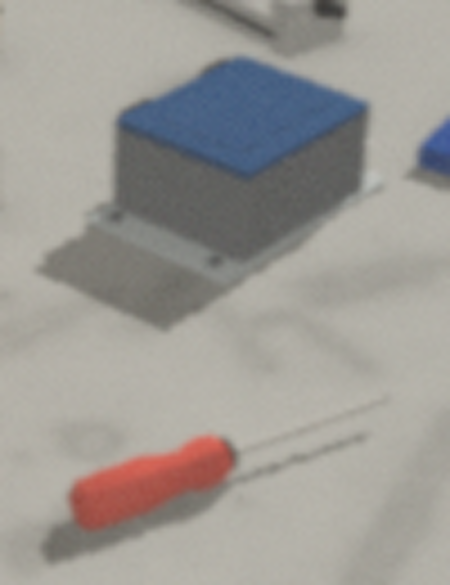

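```bash
cat >> h.py <<'E'
from scipy.spatial.transform import Rotation as Ro
def delta(pos,yaw=None,tilt=0.):
    "tool-frame shift cm, rotvec deg to TCP pos / tool-x heading yaw(deg), tool pointing down; tilt = turn about tool y deg"
    s=bot.observe();Rc=Ro.from_euler('xyz',s["tool_rot"])
    d=Rc.inv().apply(np.array(pos)-s["position"])*100
    print("t",round(s["clock"],2),"pos",s["position"].round(4),"rpy",np.degrees(s["tool_rot"]).round(2),"F",s["force"].round(1),"M",s["moment"].round(2),"w",round(s["grip_width"],4)); print(" q",s["qpos"].round(2)," shift",d.round(2),end=" ")
    if yaw is not None:
        Rt=Ro.from_euler('xyz',[180,0,yaw],degrees=True)*Ro.from_euler('y',tilt,degrees=True)
        print("turn",np.degrees((Rc.inv()*Rt).as_rotvec()).round(2))
    else: print()
E
python3 - <<'E'
from h import *
delta([.42,-.35,.22]); delta([.485,.072,.12],70.2)
f=bot.grab_frame("top")
print(onz(f,[(300,288),(313,251),(366,252),(207,140),(212,182),(290,186)],0))
E
```

```text
t 0.2 pos [ 0.1599 -0.604   0.231 ] rpy [-179.96    0.     14.83] F [-0.3 -0.3  0.9] M [ 0.02 -0.03 -0.02] w 0.0856
 q [ 1.24  0.52 -0.04  1.6   0.02  1.02 -0.11]  shift [ 31.65 -17.9    1.11] 
t 0.2 pos [ 0.1599 -0.604   0.231 ] rpy [-179.96    0.     14.83] F [-0.3 -0.3  0.9] M [ 0.02 -0.03 -0.02] w 0.0856
 q [ 1.24  0.52 -0.04  1.6   0.02  1.02 -0.11]  shift [ 48.73 -57.02  11.13] turn [-4.000e-02 -2.000e-02 -5.537e+01]
[[ 0.35466499 -0.11131909  0.        ]
 [ 0.43150499 -0.14001369  0.        ]
 [ 0.42814795 -0.25333945  0.        ]
 [ 0.66987796  0.08384956  0.        ]
 [ 0.57887323  0.07281317  0.        ]
 [ 0.56969501 -0.09330696  0.        ]]
```

Emit:
servo_tool --rows '[[[2, -1.2, 0, 0, 0, 0], [4.5, -2.5, 0.2, 0, 0, 0], [5, -2.8, 0.2, 0, 0, -2], [5, -2.8, 0.2, 0, 0, -4], [5, -2.8, 0.2, 0, 0, -5]]]'

```text
clock: 0.88
position: [0.3327, -0.4243, 0.2234]
tool_rot: [3.141, -0.0, 0.454]
force: [0.2, -0.0, 0.0]
grip_width: 0.0856
```

```bash
python3 -c "
from h import *
delta([.485,.072,.12],70.2)"
```

```text
t 0.88 pos [ 0.3327 -0.4243  0.2234] rpy [ 1.7999e+02 -2.0000e-02  2.6030e+01] F [ 0.2 -0.   0. ] M [-0.01 -0.04  0.04] w 0.0856
 q [ 0.9   0.4  -0.14  1.83  0.07  0.92 -0.38]  shift [ 35.46 -37.91  10.34] turn [ 2.000e-02 -1.000e-02 -4.417e+01]
```

Emit:
servo_tool --rows '[[[4, -4, 0, 0, 0, -6], [4, -4, 0, 0, 0, -6], [4, -4, 0, 0, 0, -6], [4, -4, 0.5, 0, 0, -6], [4, -3, 0.5, 0, 0, -6]]]'

```text
clock: 1.5
position: [0.3732, -0.153, 0.2134]
tool_rot: [3.141, 0.0, 0.979]
force: [1.9, 0.3, -0.7]
grip_width: 0.0855
```

```bash
python3 -c "
from h import *
delta([.485,.072,.12],70.2)"
```

```text
t 1.5 pos [ 0.3732 -0.153   0.2134] rpy [1.7997e+02 1.0000e-02 5.6100e+01] F [ 1.9  0.3 -0.7] M [-0.02 -0.06 -0.02] w 0.0855
 q [ 0.58  0.21 -0.38  2.15  0.11  0.8  -0.47]  shift [24.91 -3.27  9.33] turn [ 3.00e-02  1.00e-02 -1.41e+01]
```

Emit:
servo_tool --rows '[[[5, 0, 1, 0, 0, -3], [5, -0.5, 1, 0, 0, -3], [5, -1, 1, 0, 0, -3], [5, -1, 2, 0, 0, -3], [2, 0, 2, 0, 0, -2]]]'

```text
clock: 2.12
position: [0.4577, 0.0517, 0.143]
tool_rot: [3.141, -0.001, 1.224]
force: [-0.1, -0.9, 0.3]
grip_width: 0.0856
```

```bash
python3 -c "
from h import *
delta([.485,.072,.08],70.2)"
```

```text
t 2.12 pos [0.4577 0.0517 0.143 ] rpy [ 1.7998e+02 -7.0000e-02  7.0140e+01] F [-0.1 -0.9  0.3] M [-0.06  0.01  0.05] w 0.0856
 q [ 0.14  0.43 -0.48  2.09  0.3   0.69 -0.88]  shift [2.83 1.87 6.3 ] turn [ 0.02 -0.07 -0.06]
```

Emit:
servo_tool --rows '[[[1.3, 0.9, 2, 0, 0, 0], [1.3, 0.9, 2, 0, 0, 0], [0, 0, 2, 0, 0, 0], [0, 0, 0, 0, 0, 0]]]'

```text
clock: 2.62
position: [0.4825, 0.0668, 0.0825]
tool_rot: [-3.139, 0.001, 1.22]
force: [0.3, -0.1, -0.3]
grip_width: 0.0855
```

Run:
```python
from h import *
delta([.485,.072,.005],70.2)
g=bot.grab_frame("scene");f=bot.grab_frame("top")
a=cv2.resize(g["image"][120:290,200:360,::-1],None,fx=3,fy=3);b=cv2.resize(f["image"][120:290,130:260,::-1],None,fx=3,fy=3)
cv2.imwrite("pics/p1.png",np.hstack([a[:510],b[:510,:300]]))
```

```text
t 2.62 pos [0.4825 0.0668 0.0825] rpy [-1.7988e+02  5.0000e-02  6.9900e+01] F [ 0.3 -0.1 -0.3] M [0.01 0.01 0.01] w 0.0855
 q [ 0.05  0.57 -0.41  2.06  0.39  0.59 -0.98]  shift [0.58 0.07 7.75] turn [-0.12  0.05 -0.3 ]
```

View pics/p1.png

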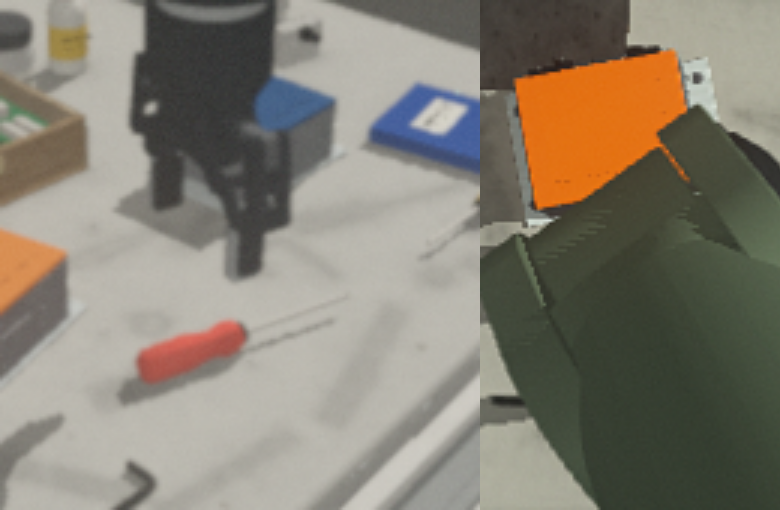

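Emit:
servo_tool --rows '[[[0.6, 0.1, 1.5, 0, 0, 0], [0, 0, 2, 0, 0, 0], [0, 0, 2, 0, 0, 0], [0, 0, 1.7, 0, 0, 0], [0, 0, 0, 0, 0, 0]]]' --squeeze 90

```text
clock: 3.35
position: [0.4861, 0.0716, 0.0104]
tool_rot: [-3.14, 0.001, 1.219]
force: [0.1, 0.3, -0.3]
grip_width: 0.0855
```

Run:
```python
from h import *
delta([.485,.072,.005],70.2)
g=bot.grab_frame("scene")
a=cv2.resize(g["image"][120:290,200:360,::-1],None,fx=4,fy=3.5)
cv2.imwrite("pics/p2.png",a)
```

```text
t 3.35 pos [0.4861 0.0716 0.0104] rpy [-1.7992e+02  5.0000e-02  6.9850e+01] F [ 0.1  0.3 -0.3] M [-0.01  0.03 -0.01] w 0.0855
 q [-0.03  0.7  -0.32  2.07  0.49  0.44 -1.07]  shift [ 0.   -0.12  0.54] turn [-0.08  0.05 -0.35]
```

View pics/p2.png

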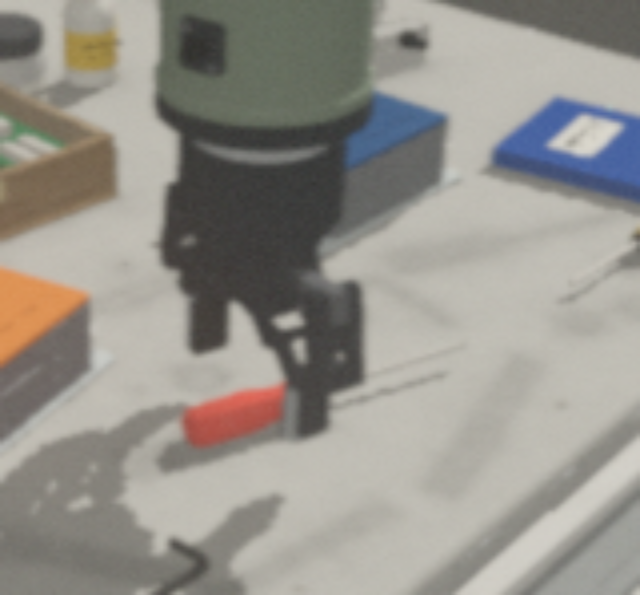

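Emit:
servo_tool --rows '[[[0, -0.1, 0.5, 0, 0, -0.3], [0, 0, 0, 0, 0, 0]]]'

```text
clock: 3.65
position: [0.4858, 0.0718, 0.0065]
tool_rot: [3.141, -0.0, 1.224]
force: [0.3, -0.1, 0.1]
grip_width: 0.0853
```

Emit:
servo_tool --rows '[[[0, 0, 0, 0, 0, 0], [0, 0, 0, 0, 0, 0], [0, 0, 0, 0, 0, 0], [0, 0, 0, 0, 0, 0], [0, 0, 0, 0, 0, 0]]]' --grip -1 --squeeze 90

```text
clock: 4.28
position: [0.4858, 0.0718, 0.0068]
tool_rot: [3.141, 0.0, 1.224]
force: [-3.4, 0.1, 14.8]
grip_width: 0.0208
```

Run:
```python
from h import *
delta([.485,.072,.10],70.2)
```

```text
t 4.28 pos [0.4858 0.0718 0.0068] rpy [179.97   0.    70.13] F [-3.4  0.1 14.8] M [-0.12  0.8   0.02] w 0.0208
 q [-0.03  0.7  -0.31  2.07  0.49  0.43 -1.07]  shift [-0.01 -0.08 -9.32] turn [ 0.03  0.   -0.07]
```

Emit:
servo_tool --rows '[[[0, 0, -0.5, 0, 0, 0], [0, 0, -2, 0, 0, 0], [0, 0, -3, 0, 0, 0], [0, 0, -4, 0, 0, 0], [0, 0, 0, 0, 0, 0]]]'

```text
clock: 4.9
position: [0.4871, 0.0719, 0.1037]
tool_rot: [3.138, -0.002, 1.223]
force: [-0.0, 0.7, -0.8]
grip_width: 0.0202
```

Run:
```python
from h import *
delta([.40,-.1,.12],180)
g=bot.grab_frame("scene")
a=cv2.resize(g["image"][120:290,200:360,::-1],None,fx=4,fy=3.5)
cv2.imwrite("pics/p3.png",a)
```

```text
t 4.9 pos [0.4871 0.0719 0.1037] rpy [ 1.7979e+02 -1.1000e-01  7.0100e+01] F [-0.   0.7 -0.8] M [ 0.05 -0.02  0.02] w 0.0202
 q [ 0.07  0.53 -0.44  2.04  0.37  0.64 -0.97]  shift [-19.12  -2.33  -1.68] turn [   0.25    0.12 -109.9 ]
```

View pics/p3.png

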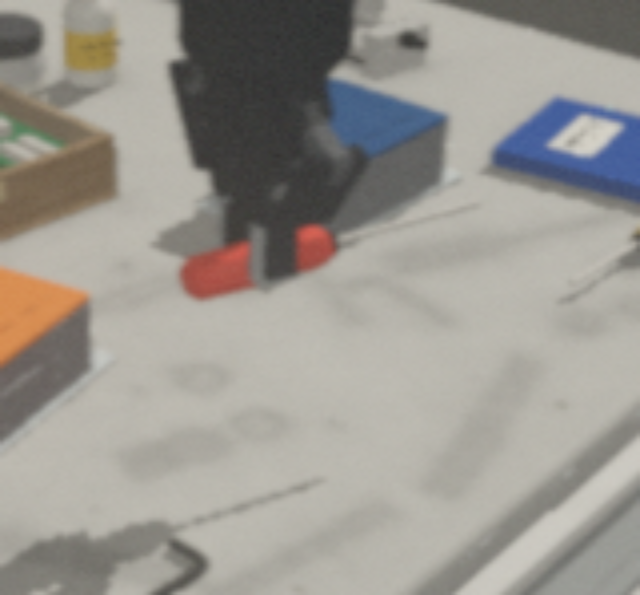

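Emit:
servo_tool --rows '[[[-2, 0, 0, 0, 0, -5], [-3, 0, 0, 0, 0, -10], [-3, 0, 0, 0, 0, -10], [-3, 2, 0, 0, 0, -10], [-3, 2, 0, 0, 0, -10]]]'

```text
clock: 5.58
position: [0.5184, -0.059, 0.1004]
tool_rot: [-3.14, -0.001, 2.015]
force: [0.5, 0.5, -0.3]
grip_width: 0.0211
```

Run:
```python
from h import *
delta([.41,-.165,.12],180)
```

```text
t 5.58 pos [ 0.5184 -0.059   0.1004] rpy [-1.7993e+02 -4.0000e-02  1.1543e+02] F [ 0.5  0.5 -0.3] M [-0.    0.02  0.01] w 0.0211
 q [ 0.47  0.62 -0.64  1.95  0.53  0.74 -0.04]  shift [ -4.92 -14.34  -1.94] turn [-4.000e-02 -7.000e-02 -6.457e+01]
```

Emit:
servo_tool --rows '[[[0, -3, -1, 0, 0, -8], [0, -4, -1, 0, 0, -10], [0, -4, 0, 0, 0, -10], [1, -2, 0, 0, 0, -10], [2, 0, 0, 0, 0, -10]]]'

```text
clock: 6.2
position: [0.3894, -0.1215, 0.1205]
tool_rot: [3.141, -0.001, 2.85]
force: [0.4, 0.1, -1.5]
grip_width: 0.0207
```

Run:
```python
from h import *
delta([.41,-.165,.12],180)
```

```text
t 6.2 pos [ 0.3894 -0.1215  0.1205] rpy [ 1.7998e+02 -8.0000e-02  1.6332e+02] F [ 0.4  0.1 -1.5] M [ 0.06 -0.05  0.02] w 0.0207
 q [ 0.87  0.51 -0.91  2.21  0.63  0.7   0.81]  shift [-3.22 -3.57  0.04] turn [  0.03  -0.08 -16.68]
```

Emit:
servo_tool --rows '[[[-1, -1.5, 0, 0, 0, -8], [-1.5, -1.5, 0, 0, 0, -8.5], [0, 0, 1, 0, 0, 0], [0, 0, 1, 0, 0, 0], [0, 0, 0, 0, 0, 0]]]'

```text
clock: 6.82
position: [0.4077, -0.1542, 0.1004]
tool_rot: [3.141, -0.002, 3.135]
force: [-0.0, 0.6, -1.2]
grip_width: 0.0206
```

Run:
```python
from h import *
delta([.41,-.165,.08],180)
g=bot.grab_frame("scene");f=bot.grab_frame("top")
a=cv2.resize(g["image"][120:250,220:370,::-1],None,fx=4,fy=4)
b=cv2.resize(f["image"][120:260,270:370,::-1],None,fx=4,fy=4)
cv2.imwrite("pics/p4.png",a);cv2.imwrite("pics/p4t.png",b)
```

```text
t 6.83 pos [ 0.4077 -0.1542  0.1004] rpy [ 1.7995e+02 -1.0000e-01  1.7963e+02] F [-0.   0.6 -1.2] M [-0.01  0.03 -0.  ] w 0.0206
 q [ 0.93  0.6  -0.92  2.16  0.73  0.74  1.08]  shift [-0.24 -1.08  2.04] turn [ 0.05 -0.1  -0.37]
```

View pics/p4.png

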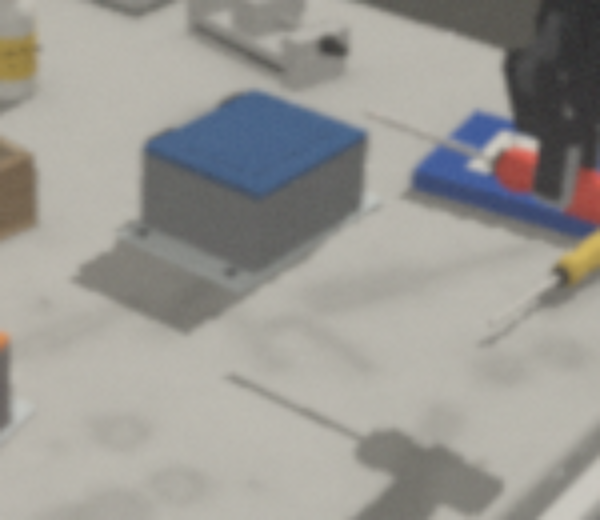

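View pics/p4t.png

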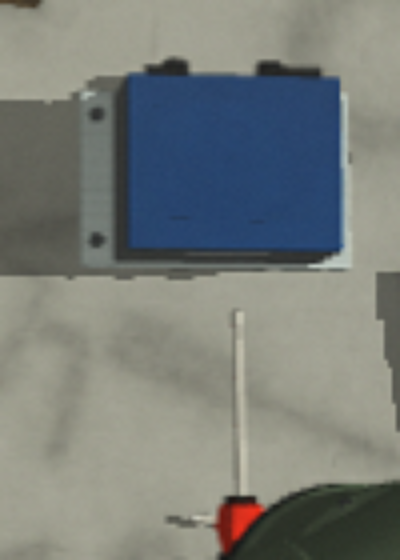

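Run:
```python
from h import *
g=bot.grab_frame("scene");f=bot.grab_frame("top")
a,e=tri(f,(329.2,197.8),g,(311.2,148.2));b,e2=tri(f,(330,244),g,(344,160));print(a,e,b,e2,np.linalg.norm(a-b))
s=bot.observe()["position"];print("tip rel tcp",a-s, "pitch",np.degrees(np.arctan2((a-b)[2],(a-b)[0])))
```

```text
[ 0.53454598 -0.15575186  0.10474519] 7.374610530661324e-05 [ 0.44810874 -0.15468     0.10592637] 0.0013989529648072167 0.08645195556107522
tip rel tcp [ 0.12601229 -0.00094861  0.00322748] pitch -0.7829115554351495
```

Emit:
servo_tool --rows '[[[0, -0.5, 1.5, 0, 0, 0], [0, -0.5, 2, 0, 0, -0.4], [0, 0, 2, 0, 0, 0], [0, 0, 0.6, 0, 0, 0], [0, 0, 0, 0, 0, 0]]]'

```text
clock: 7.65
position: [0.4085, -0.1648, 0.0406]
tool_rot: [3.142, -0.0, -3.141]
force: [-0.9, 0.2, 0.2]
grip_width: 0.0208
```

Run:
```python
from h import *
delta([.467,-.165,.039],180)
g=bot.grab_frame("scene");f=bot.grab_frame("top")
a=cv2.resize(g["image"][120:220,240:370,::-1],None,fx=6,fy=6)
b=cv2.resize(f["image"][120:260,270:370,::-1],None,fx=4,fy=4)
cv2.imwrite("pics/p5.png",a);cv2.imwrite("pics/p5t.png",b)
```

```text
t 7.65 pos [ 0.4085 -0.1648  0.0406] rpy [ 180.     -0.   -179.96] F [-0.9  0.2  0.2] M [ 0.02 -0.01  0.04] w 0.0208
 q [ 0.86  0.7  -0.8   2.18  0.9   0.64  0.97]  shift [-5.85 -0.02  0.16] turn [ 0.   -0.    0.04]
```

View pics/p5.png

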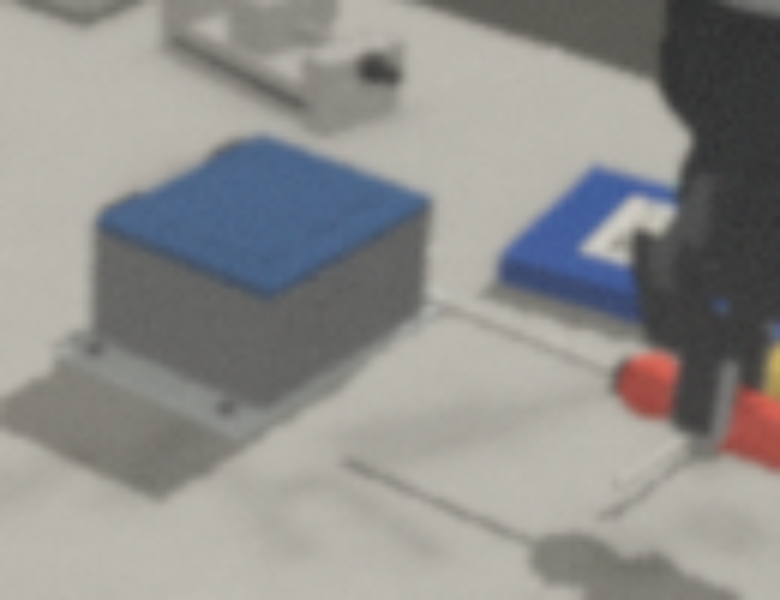

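View pics/p5t.png

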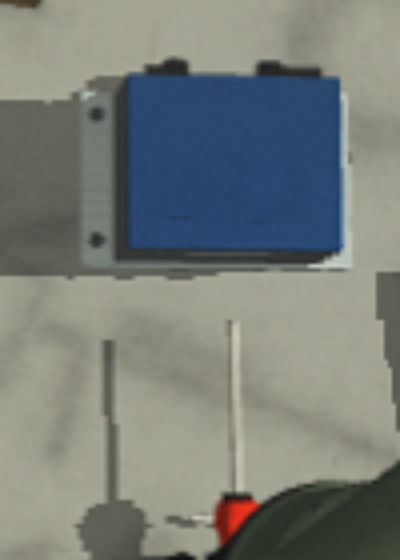

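Emit:
servo_tool --rows '[[[-0.5, 0, 0.1, 0, 0, 0], [-1, 0, 0, 0, 0, 0], [-1, 0, 0, 0, 0, 0], [-1, 0, 0, 0, 0, 0], [-0.7, 0, 0, 0, 0, 0]]]'

```text
clock: 8.38
position: [0.4512, -0.1649, 0.0393]
tool_rot: [3.141, 0.0, -3.141]
force: [0.3, -0.3, -0.3]
grip_width: 0.0208
```

Run:
```python
from h import *
delta([.469,-.165,.039],180)
g=bot.grab_frame("scene")
a=cv2.resize(g["image"][120:220,240:370,::-1],None,fx=6,fy=6)
cv2.imwrite("pics/p6.png",a)
```

```text
t 8.38 pos [ 0.4512 -0.1649  0.0393] rpy [ 1.7999e+02  1.0000e-02 -1.7997e+02] F [ 0.3 -0.3 -0.3] M [-0.03  0.    0.01] w 0.0208
 q [ 0.82  0.75 -0.81  2.08  0.87  0.7   1.  ]  shift [-1.78 -0.01  0.03] turn [0.01 0.01 0.03]
```

View pics/p6.png

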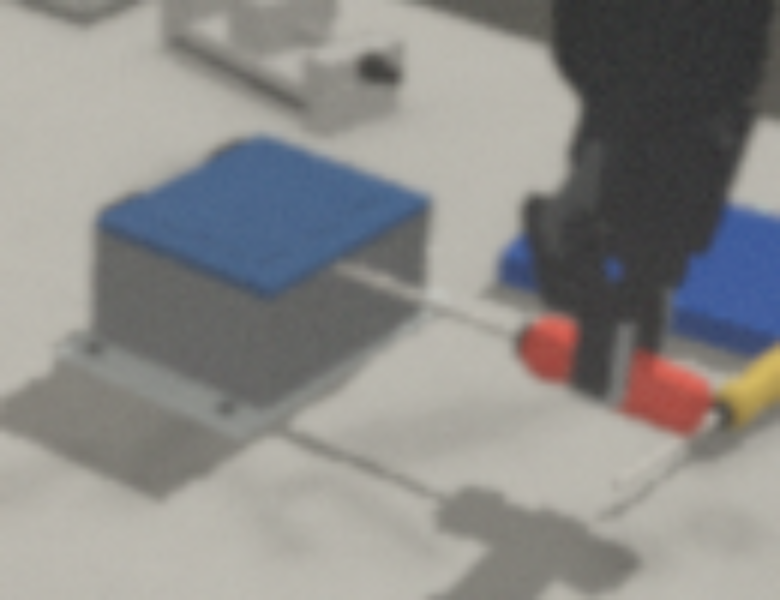

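Emit:
servo_tool --rows '[[[-0.7, 0, 0, 0, 0, 0], [-1, 0, 0, 0, 0, 0], [-0.4, 0, 0, 0, 0, 0], [0, 0, 0, 0, 0, 0]]]' --squeeze 110

```text
clock: 8.93
position: [0.4716, -0.1649, 0.0392]
tool_rot: [3.141, 0.0, -3.141]
force: [0.7, 0.4, -1.2]
grip_width: 0.0199
```

Run:
```python
from h import *
delta([.469,-.165,.039],180)
g=bot.grab_frame("scene")
a=cv2.resize(g["image"][120:220,240:370,::-1],None,fx=6,fy=6)
cv2.imwrite("pics/p7.png",a)
```

```text
t 8.93 pos [ 0.4716 -0.1649  0.0392] rpy [ 179.99    0.   -179.97] F [ 0.7  0.4 -1.2] M [-0.08 -0.   -0.01] w 0.0199
 q [ 0.8   0.77 -0.81  2.03  0.86  0.72  1.01]  shift [ 0.26 -0.01  0.02] turn [0.01 0.   0.03]
```

View pics/p7.png

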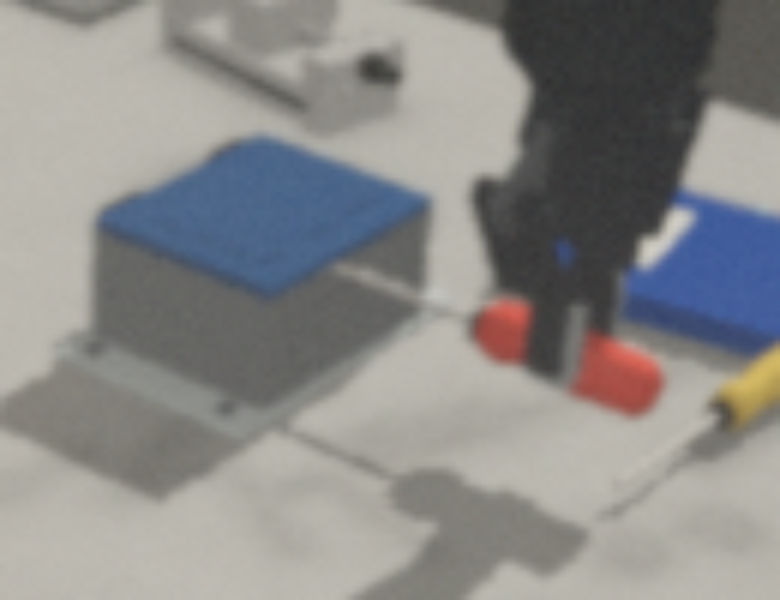

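Emit:
servo_tool --rows '[[[0, 0, -0.5, 0, 0, 0], [0, 0, 0, 0, -3, 0], [0, 0, 0, 0, -3, 0], [0, 0, 0, 0, -3, 0], [0, 0, 0, 0, -3, 0]]]'

```text
clock: 9.6
position: [0.4711, -0.1651, 0.0446]
tool_rot: [3.141, 0.211, -3.142]
force: [1.1, 0.4, -2.2]
grip_width: 0.0201
```

Run:
```python
from h import *
delta([.469,-.165,.039],180)
g=bot.grab_frame("scene")
a=cv2.resize(g["image"][110:220,240:370,::-1],None,fx=5,fy=5)
cv2.imwrite("pics/p8.png",a)
```

```text
t 9.6 pos [ 0.4711 -0.1651  0.0446] rpy [ 179.99   12.09 -180.  ] F [ 1.1  0.4 -2.2] M [-0.01  0.31 -0.09] w 0.0201
 q [ 0.79  0.67 -0.7   2.19  1.13  0.4   0.77]  shift [0.33 0.01 0.51] turn [1.000e-02 1.209e+01 0.000e+00]
```

View pics/p8.png

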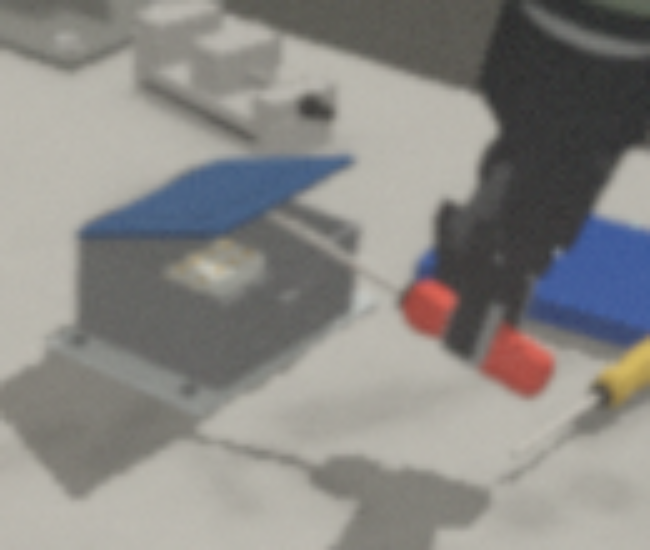

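Emit:
servo_tool --rows '[[[-0.1, 0, -0.5, 0, 0, 0], [-0.15, 0, -0.8, 0, 0, 0], [-0.15, 0, -0.8, 0, 0, 0], [-0.05, 0, -0.3, 0, 0, 0], [0, 0, 0, 0, 0, 0]]]'

```text
clock: 10.28
position: [0.4709, -0.1652, 0.069]
tool_rot: [-3.142, 0.21, -3.141]
force: [0.5, -0.3, -2.1]
grip_width: 0.0201
```

Run:
```python
from h import *
delta([.469,-.165,.039],180)
g=bot.grab_frame("scene")
a=cv2.resize(g["image"][110:220,240:370,::-1],None,fx=6,fy=5.4)
cv2.imwrite("pics/p9.png",a)
```

```text
t 10.28 pos [ 0.4709 -0.1652  0.069 ] rpy [-179.99   12.02 -179.99] F [ 0.5 -0.3 -2.1] M [0.05 0.3  0.01] w 0.0201
 q [ 0.85  0.64 -0.78  2.18  1.02  0.45  0.87]  shift [0.81 0.02 2.89] turn [-0.000e+00  1.202e+01  1.000e-02]
```

View pics/p9.png

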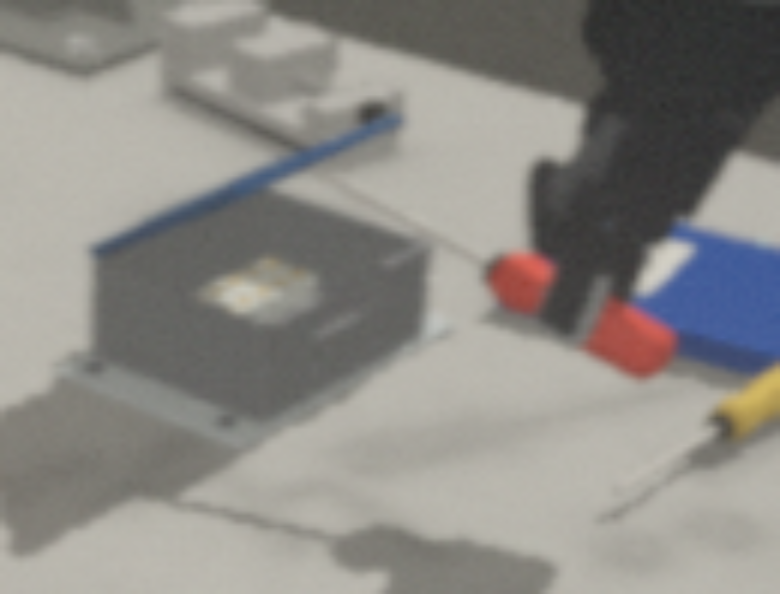

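```bash
cat >> h.py <<'E'
def angle(g,uv,y=-.220,x0=.66,z0=.055):
    C,d=ray(g,[uv]);d=d[0];P=C+d*((y-C[1])/d[1]);v=P-np.array([x0,y,z0]);print("corner",P.round(4),"r",np.hypot(v[0],v[2]).round(4),"angle",np.degrees(np.arctan2(v[2],-v[0])).round(1))
E
python3 - <<'E'
from h import *
g=bot.grab_frame("scene");angle(g,(306.7,131.9))
E
```

```text
corner [ 0.5908 -0.22    0.1063] r 0.0862 angle 36.5
```

Emit:
servo_tool --rows '[[[0.8, 0, 0.1, 0, 0, 0], [1.3, 0, 0, 0, 0, 0], [1.5, 0, 0, 0, 0, 0], [1.5, 0, 0, 0, 0, 0], [0, 0, 0, 0, 0, 0]]]'

```text
clock: 11.0
position: [0.4197, -0.1651, 0.0569]
tool_rot: [-3.141, 0.208, -3.141]
force: [0.5, 0.6, -0.9]
grip_width: 0.0201
```

Run:
```python
from h import *
delta([.45,-.0,.10],180)
g=bot.grab_frame("scene")
a=cv2.resize(g["image"][110:220,240:370,::-1],None,fx=6,fy=5.4)
cv2.imwrite("pics/p10.png",a)
```

```text
t 11.0 pos [ 0.4197 -0.1651  0.0569] rpy [-179.98   11.92 -179.97] F [ 0.5  0.6 -0.9] M [-0.01  0.24 -0.01] w 0.0201
 q [ 0.84  0.6  -0.7   2.3   1.15  0.35  0.74]  shift [-3.87 16.51 -3.59] turn [-0.02 11.92  0.03]
```

View pics/p10.png

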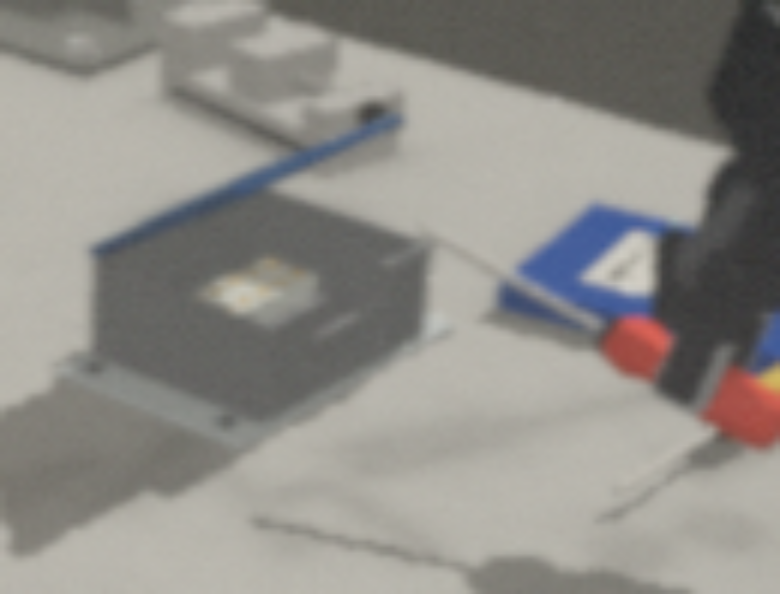

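Emit:
servo_tool --rows '[[[0, 1, -0.5, 0, 4, 0], [0, 2.5, -0.5, 0, 4, 0], [0, 3, 0, 0, 4, 0], [0, 3, 0, 0, 0, 0], [0, 3, 0, 0, 0, 0]]]'

```text
clock: 11.68
position: [0.4198, -0.0387, 0.067]
tool_rot: [3.141, 0.0, -3.141]
force: [0.4, 0.1, -1.3]
grip_width: 0.0198
```

Emit:
servo_tool --rows '[[[-0.5, 2, 0, 0, 0, 0], [-0.5, 1.5, 0, 0, 0, 0], [0, 0, 0, 0, 0, 0]]]'

```text
clock: 12.05
position: [0.4299, -0.0042, 0.0671]
tool_rot: [3.141, 0.0, -3.14]
force: [-0.5, -0.4, -0.4]
grip_width: 0.0198
```

Run:
```python
from h import *
delta([.435,-.0,.007],180)
g=bot.grab_frame("scene");f=bot.grab_frame("top")
a=cv2.resize(g["image"][110:260,220:370,::-1],None,fx=4,fy=4)
b=cv2.resize(f["image"][120:270,180:330,::-1],None,fx=4,fy=4)
cv2.imwrite("pics/p11.png",a);cv2.imwrite("pics/p11t.png",b)
```

```text
t 12.05 pos [ 0.4299 -0.0042  0.0671] rpy [ 1.7997e+02  3.0000e-02 -1.7990e+02] F [-0.5 -0.4 -0.4] M [-0.04  0.    0.  ] w 0.0198
 q [ 0.52  0.64 -0.85  2.19  0.82  0.66  0.65]  shift [-0.51  0.41  6.01] turn [0.03 0.03 0.1 ]
```

View pics/p11.png

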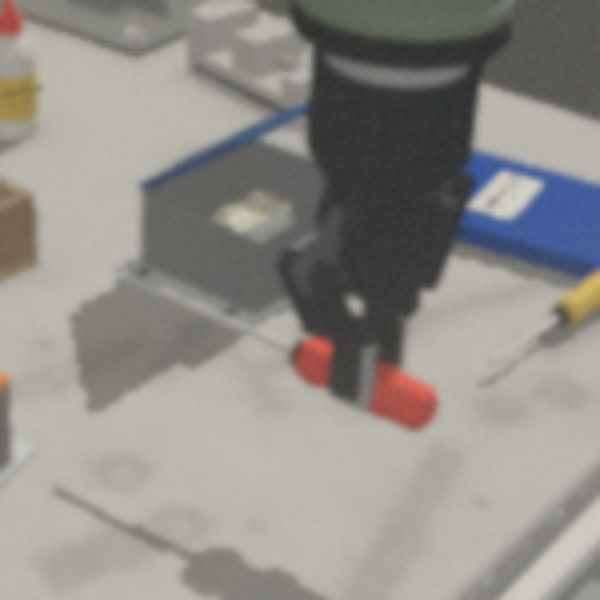

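View pics/p11t.png

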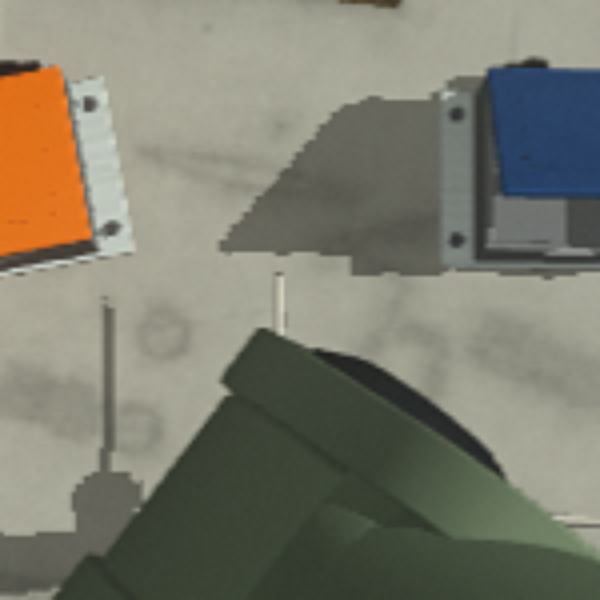

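Emit:
servo_tool --rows '[[[0, 0, 1.5, 0, 0, 0], [0, 0, 2, 0, 0, 0], [0, 0, 1.5, 0, 0, 0], [0, 0, 0.6, 0, 0, 0], [0, 0, 0, 0, 0, 0]]]'

```text
clock: 12.78
position: [0.4292, -0.0054, 0.0109]
tool_rot: [-3.142, -0.0, 3.141]
force: [-0.3, 0.8, -0.1]
grip_width: 0.02
```

Run:
```python
from h import *
delta([.435,-.0,.007],180)
g=bot.grab_frame("scene")
a=cv2.resize(g["image"][150:260,220:370,::-1],None,fx=5,fy=5)
cv2.imwrite("pics/p12.png",a)
```

```text
t 12.78 pos [ 0.4292 -0.0054  0.0109] rpy [-1.8000e+02 -3.0000e-02  1.7999e+02] F [-0.3  0.8 -0.1] M [ 0.01  0.   -0.03] w 0.02
 q [ 0.43  0.74 -0.72  2.21  0.99  0.56  0.51]  shift [-0.58  0.54  0.39] turn [-0.   -0.03 -0.01]
```

View pics/p12.png

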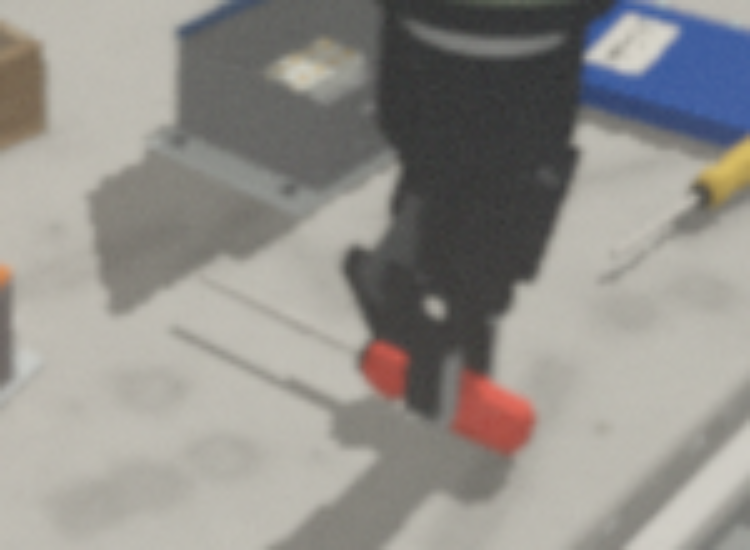

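Emit:
servo_tool --rows '[[[0, 0, 0.15, 0, 0, 0], [0, 0, 0.15, 0, 0, 0], [0, 0, 0, 0, 0, 0]]]'

```text
clock: 13.2
position: [0.4294, -0.0051, 0.008]
tool_rot: [-3.142, 0.0, -3.141]
force: [-0.2, -0.2, -0.3]
grip_width: 0.02
```

Emit:
servo_tool --rows '[[[0, 0, 0.1, 0, 0, 0], [0, 0, 0.05, 0, 0, 0], [0, 0, 0, 0, 0, 0]]]'

```text
clock: 13.58
position: [0.4294, -0.0051, 0.0069]
tool_rot: [-3.141, 0.001, -3.141]
force: [-4.2, -0.9, 17.9]
grip_width: 0.0197
```

Emit:
servo_tool --rows '[[[0, 0, 0, 0, 0, 0], [0, 0, 0, 0, 0, 0], [0, 0, 0, 0, 0, 0], [0, 0, 0, 0, 0, 0]]]' --grip 0.6 --squeeze 20

```text
clock: 14.08
position: [0.4293, -0.005, 0.0064]
tool_rot: [3.142, -0.0, -3.141]
force: [-1.0, -0.2, 0.1]
grip_width: 0.0682
```

Run:
```python
from h import *
delta([.435,-.0,.12],180)
g=bot.grab_frame("scene")
a=cv2.resize(g["image"][150:260,220:370,::-1],None,fx=5,fy=5)
cv2.imwrite("pics/p13.png",a)
```

```text
t 14.07 pos [ 0.4293 -0.005   0.0064] rpy [ 180.     -0.   -179.97] F [-1.  -0.2  0.1] M [-0.01  0.01 -0.02] w 0.0682
 q [ 0.42  0.75 -0.71  2.21  1.01  0.55  0.49]  shift [ -0.57   0.5  -11.36] turn [ 0.   -0.    0.03]
```

View pics/p13.png

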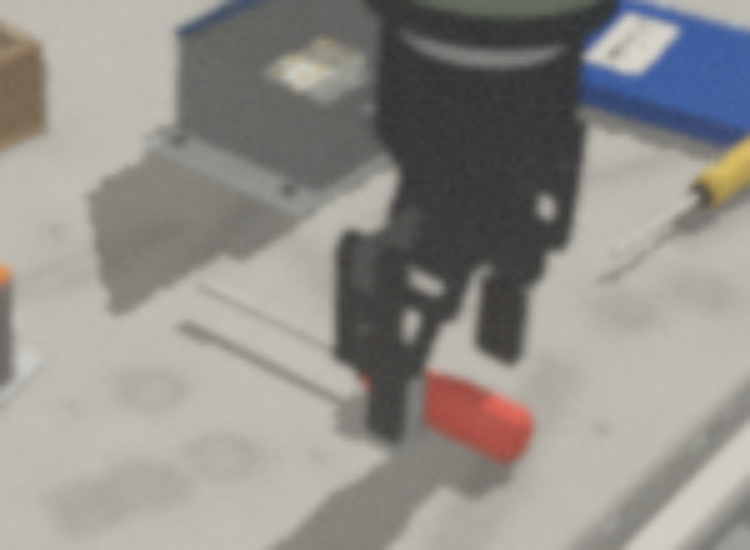

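Released on the worktop. Now I withdraw straight up.

Emit:
servo_tool --rows '[[[0, 0, -1, 0, 0, 0], [0, 0, -2.5, 0, 0, 0], [0, 0, -4, 0, 0, 0], [0, 0, -4, 0, 0, 0], [0, 0, -4, 0, 0, 0]]]'

```text
clock: 14.75
position: [0.4289, -0.0048, 0.1633]
tool_rot: [3.141, -0.0, -3.14]
force: [-0.4, -0.3, 0.3]
grip_width: 0.0683
```

Emit:
servo_tool --rows '[[[1, 2, -2, 0, 0, 0], [0, 0, 0, 0, 0, 0], [0, 0, 0, 0, 0, 0]]]'

```text
clock: 15.12
position: [0.4192, 0.0145, 0.1814]
tool_rot: [-3.141, -0.0, -3.141]
force: [0.6, -0.4, -0.5]
grip_width: 0.0681
```

Run:
```python
from h import *
delta([.435,-.0,.12],180)
g=bot.grab_frame("scene");f=bot.grab_frame("top")
cv2.imwrite("pics/p14.png",cv2.resize(g["image"][100:300,120:400,::-1],None,fx=2.8,fy=2.8))
cv2.imwrite("pics/p14t.png",cv2.resize(f["image"][110:270,130:390,::-1],None,fx=3,fy=3))
```

```text
t 15.12 pos [0.4192 0.0145 0.1814] rpy [-1.7998e+02 -1.0000e-02 -1.7998e+02] F [ 0.6 -0.4 -0.5] M [ 0.02  0.01 -0.06] w 0.0681
 q [ 0.67  0.44 -1.06  2.13  0.52  0.86  0.87]  shift [-1.58 -1.45  6.14] turn [-0.02 -0.01  0.02]
```

View pics/p14.png

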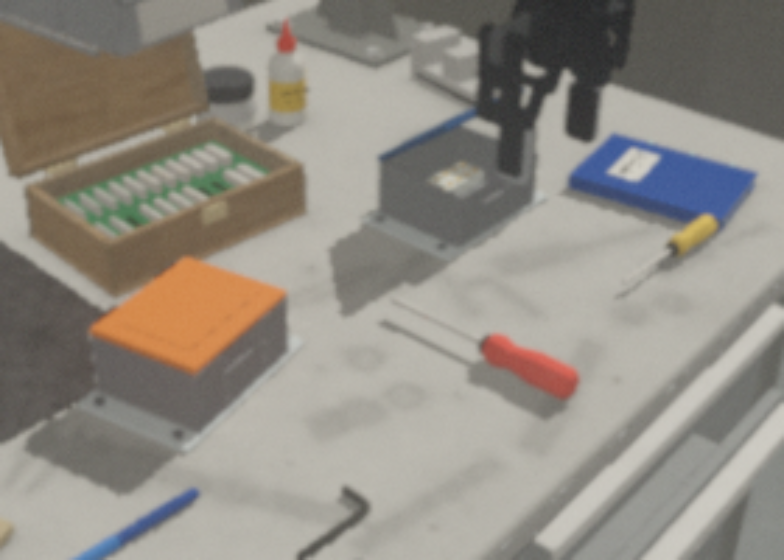

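View pics/p14t.png

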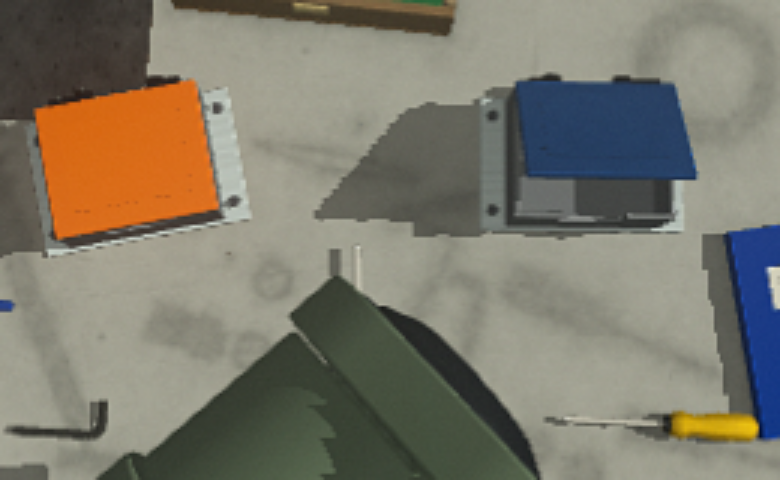

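Run:
```python
from h import *
f=bot.grab_frame("top")
for a in (25,30,35,38,42):
    t=np.radians(a);x=.66-.09*np.cos(t)+.006*np.sin(t)*0;z=.052+.09*np.sin(t)
    print(a,proj(f,[[x,-.111,z],[x,-.221,z]]).round(1).tolist())
print(bot.observe()["clock"]); print(bot.job_done())
```

```text
25 [[304.2, 176.0], [360.3, 175.9]]
30 [[304.7, 173.6], [361.3, 173.5]]
35 [[305.1, 170.9], [362.1, 170.8]]
38 [[305.4, 169.2], [362.6, 169.1]]
42 [[305.7, 166.6], [363.2, 166.6]]
15.275
the job is handed in; nothing more can be done
None
```

The job is handed in. I gripped the red screwdriver by the handle and slid the blade about 28 mm into the blue box's slot. I levered the cover up with the blade (a 12° tilt plus a lift), drew the blade out, and set the screwdriver down between the boxes. I let go once it was resting on the worktop, at 15.3 s of the 51 s allowed.

My last checks, all from camera images and force readings:
- **Blue cover:** it stands open at about 37°. The scene camera gave 36.5° with the blade still under it. The top camera, after release, gave about 38°.
- **Orange cover:** it looks shut in both views.
- **Screwdriver:** it lies still on the worktop, and the gripper is about 18 cm above the surface, touching nothing.
- **Gripper and blue cover:** in the pictures I took, only the blade was near the cover.
- **Forces:** the highest wrist force I read was about 18 N, when setting the screwdriver down.

The slot itself could not be seen clearly before insertion. I placed it from the cover's measured outline, and the blade went in with no contact force. No check failed or disagreed.

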